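# Find the cap that fits the parts canister

### The arm

A 6-joint arm with a two-finger parallel gripper is mounted at the origin on the work surface. World frame = base frame: x ahead of the robot, y to its left, z up, the work surface at z = 0. Lengths are in m, angles in degrees, forces in N, time in s.
With the tool pointing down it reaches from about 0.3 to 0.75 m from the base axis. Payload 8.5 kg.
Tool frame: the origin (TCP) lies at the very end of the fingers, on their centre line; the grasp point (between the pads) lies 19 mm behind it; y points along the fingers, z is the direction in which the jaws open and shut, and the axes are right-handed (so a half turn about y gives the same grasp; the last joint's range is limited). The gripper opens to 85 mm and grips with 20 to 120 N. Pads are 22 mm wide; open, the fingers measure 114 mm over their backs; the gripper's body (76 mm by 85 mm) begins 54 mm behind the grasp point. The pads swing forward as they close: fully open they stand 13 mm farther back than shut.
Start: joints at [61.69, 21.807, 74.336, -0, 83.858, -12.336], TCP at [0.151, 0.529, 0.231] pointing down, gripper open.
Joint ranges: [-178.18, 178.18], [-50.72, 133.34], [12.68, 142.11], [-81.47, 261.47], [9.98, 163.14], [-165.26, 165.26]. Speed limits (degrees/s): [136.94, 136.94, 180, 180, 180, 180].

### API

Orientations are given as a 3x3 rotation matrix whose columns are the frame's x, y, z axes.
In Python, from rig import env gives the robot as it stands. The module is installed in compiled form; this text tells all that it offers.
- The arm moves only by the tool servo_tool, never from a script. Its argument "rows" is one flat list of numbers, 7 for each row, row after row: the opening, from 0 (shut) to 1 (fully open), then the shift along the world's x, y, z in m, then the turn, a rotation vector about the world's x, y, z in degrees. A call has 1 to 10 rows; each row shifts and turns the commanded pose from where the row before left it; what a row does not reach is not made up. A row lasts 1/12 s, in which the tool goes at most 41.7 mm and 7.16 degrees, less where a joint would pass 70% of its speed; a pose out of reach is approached as far as the arm can. A call with a gripper value outside its range is refused whole. The fingers move at their own pace and stop on an object; "force" is the grip in N (left out, the last holds). Time passes only in rows, so rows that do not move let the fingers close. It gives the time, the measured TCP pose, the force and the opening at its end, in the units of the state.
- env.observe(): the state, without advancing time (a new reading comes with each control period).
- env.get_image(name): name is "scene" or "side" or "wrist"; returns the picture (420x560x3 uint8, red, green, blue); there is no depth.
- env.camera_model(name): a dict with "camera_matrix" (3x3 intrinsics, pixels), "R" (3x3) and "t" (3): a world point X has camera coordinates R X + t; the wrist camera has in their place "mount" (4x4, takes a point from camera to tool coordinates, whose origin is the TCP and whose axes are the tool frame's). Camera axes: x right, y down, z forward; pixel columns grow to the right and rows downward; lengths in m; the calibration is good to about 2 mm. The wrist camera is an equidistant fisheye: a pixel r from the principal point sees the ray r / f radians off the axis. A picture is of the moment at which its call begins: read the wrist's pose just before it. camera_model takes no time and is no camera call.
- env.close_job(): hands the job in, once; it reports no verdict.
The state is a dict: "time_s": time; "q": joint angles; "qvel": joint speeds; "joint_efforts": joint torques, N m; "position": TCP position; "tool_rot": TCP orientation; "ft_force": force on the tool from outside, world axes, zero at the start; "wrist_torque": the same for the moment, N m; "grip_width": finger opening in m.
Only numpy, scipy, OpenCV 4.12 (cv2) and the standard library are available. Lean on these libraries where they do the work, as an engineer would, in place of code of your own. Each camera call takes 0.05 s, during which the arm holds its last target.

### The job

Close the leaning parts canister with the one of the two loose caps that fits: it drops right down over the neck and then screws clockwise until it stops, fully home. The caps look alike, so try them; the cap that does not fit must be lying in the tray at the end, either left there or put back. Leave the spray can, the wrench and the rod end where they are.

Things in the scene. Friction and masses are not known exactly. Their poses are not given: they have to be found in the camera images.
- canister: fixed white plastic canister for small parts, leaning 30 degrees from upright towards the robot's side in a bolted bracket. Origin: centre of its open mouth, at the rim. z: along its axis, out of the mouth; y: level; x: up the slope of the mouth. Neck 52 mm in diameter (48 mm at the rim's 3 mm taper), 28 mm long, over an 84 mm body. Two thread lugs stick out of the neck, to 63 mm diameter
- canister_home (a point): point on the canister's axis, 6 mm out from the rim, where the centre of the fitting cap lies when seated and home (underside of its top on the rim); canister's axes. The fitting cap (2 mm side play) drops all the way between the thread lugs when its bar, seen from outside, is 55 to 130 degrees (or 180 more) anticlockwise from the x axis; at other angles it stops 12 to 15 mm short
- canister_thread_a (a point): middle of the thread lug on the neck's +x side, 12 mm below the rim; canister's axes. The lug spans 5 to 24 mm below the rim. The seated fitting cap is turned clockwise from the drop-in angle: below about 50 degrees it slides under the threads, and it meets a hard stop when its bar lies along the canister's x axis. There it has about 1 mm of axial play and cannot be pulled off
- canister_thread_b (a point): middle of the same thread lug on the neck's -x side, half a turn round from the other
- cap_one_center (a point): loose bare-metal screw cap, 90 g: round part 73 mm across, 24 mm high (20 mm skirt, 67 mm inside, 4 mm top), and across it a straight grip bar 56 mm long, 14 mm wide, rising 28 mm above the round part; 52 mm in all. Point: on its axis, half-way up, 26 mm above the skirt's rim. z up out of the bar, x along the bar. Starts bar up in a tray compartment
- cap_two_center (a point): the second cap, the same outside as cap one; same point and axes. Either may be in either compartment; which one fits is not told and must be tried. Unseen inside each skirt are lugs: the fitting cap has two, in line with the ends of its bar; the other has more, so on the canister it stops 12 to 15 mm short of seated at any angle
- tray: a fixed painted sheet-metal tray on the bench, 170 mm (x) by 300 mm (y), walls 22 mm high and 3 mm thick, floor 3 mm thick, with a divider along x at y = 0 that makes two compartments, each about 164 by 145 mm, centred at y = +74 mm and y = -74 mm; a cap lies in each. Origin: centre of its underside, z up.
- spray: bystander: a loose grey spray can, 54 mm in diameter, 120 mm high, standing; origin at the centre of its underside
- wrench: bystander: a loose steel wrench lying on the bench beyond the work; origin near its middle, at its underside
- rod_end: bystander: a loose steel rod end, about 80 mm long and 22 mm high, lying on the bench; origin near its middle, at its underside
There are look-alikes about, which are no part of the job. Leave any turquoise look-alike of the part that bears cap_two_center alone.

How it is judged (in metres and radians):
At the end, for the whole second after the job is handed in: The fitting cap is on the canister, square on the neck (within 6 degrees), its centre within 5 mm of the home point and its grip bar within 17 degrees of the canister's x axis (at the stop); the other cap lies in the tray (its centre within the tray's outline and lower than 50 mm); both at rest (((distance between cap_one_center and canister_home below 0.005 m and angle between the z axis of cap_one_center and the z axis of canister, either way round below 0.1 rad and angle between the x axis of cap_one_center and the x axis of canister, either way round below 0.3 rad and x of cap_two_center in the frame of tray between -0.085 and 0.085 m and y of cap_two_center in the frame of tray between -0.15 and 0.15 m and height (world z) of cap_two_center below 0.05 m and linear speed of each of cap_one, cap_two below 0.02 m/s) or (distance between cap_two_center and canister_home below 0.005 m and angle between the z axis of cap_two_center and the z axis of canister, either way round below 0.1 rad and angle between the x axis of cap_two_center and the x axis of canister, either way round below 0.3 rad and x of cap_one_center in the frame of tray between -0.085 and 0.085 m and y of cap_one_center in the frame of tray between -0.15 and 0.15 m and height (world z) of cap_one_center below 0.05 m and linear speed of each of cap_one, cap_two below 0.02 m/s))); the robot touches nothing.
It fails at once if the spray can is shifted by more than 30 mm (distance of spray from where it was at the start of the episode above 0.03 m).
It fails at once if the wrench is shifted by more than 30 mm (distance of wrench from where it was at the start of the episode above 0.03 m).
It fails at once if the rod end is shifted by more than 30 mm (distance of rod_end from where it was at the start of the episode above 0.03 m).
It also fails if it takes over 64 s, if anything falls off the work surface, if the arm or the gripper's body presses on something with over 40 N, if the wrist force passes 120 N, or if a joint passes its speed limit or range.

## Working session

There is one attempt and no reset: what is moved stays moved. The work goes in short steps, Python scripts to look and compute and a tool call to move; the robot and the scene stay as the last step left them, time stands still between calls to the robot, and variables do not carry over. Pictures are saved under pics/ and viewed, and the job is handed in when it is done.

Besides the shell and the picture viewer there is one more tool, called after ">>>" by a JSON object that holds its "name" and its "arguments". servo_tool: Moves the arm, as the interface text tells. Its arguments: {"type":"object","properties":{"rows":{"type":"array","items":{"type":"number"}},"force":{"type":"number"}},"required":["rows"]}

```bash
mkdir -p pics; python3 - <<'E'
from rig import env
import cv2,numpy as np
np.set_printoptions(precision=4,suppress=True)
s=env.observe();print(s)
for n in("scene","side","wrist"):
    im=env.get_image(n);cv2.imwrite(f"pics/{n}0.png",im[:,:,::-1]);print(n,env.camera_model(n))
E
```

```text
{'time_s': 0.0, 'q': array([ 61.689 ,  21.8426,  74.3841,  -0.0007,  83.8577, -12.3355]), 'qvel': array([ 0.0565, -0.056 ,  0.0124,  0.0129, -0.0387, -0.066 ]), 'joint_efforts': array([  0.0004, -44.8458, -23.1281,  -0.0001,   0.0047,  -0.    ]), 'position': array([0.1512, 0.5285, 0.2307]), 'tool_rot': array([[ 0.9614, -0.0007,  0.2752],
       [-0.2752, -0.0013,  0.9614],
       [-0.0003, -1.    , -0.0014]]), 'ft_force': array([-0.4697,  0.4766, -1.5304]), 'wrist_torque': array([-0.0449, -0.011 ,  0.0194]), 'grip_width': 0.08552137296139528}
scene {'camera_matrix': array([[540.311 ,   0.    , 272.0382],
       [  0.    , 540.311 , 223.1118],
       [  0.    ,   0.    ,   1.    ]]), 'R': array([[ 0.7499,  0.6615,  0.008 ],
       [ 0.4531, -0.5049, -0.7347],
       [-0.4819,  0.5546, -0.6784]]), 't': array([-0.4454, -0.1737,  1.7051])}
side {'camera_matrix': array([[419.2824,   0.    , 281.7132],
       [  0.    , 419.2824, 207.4128],
       [  0.    ,   0.    ,   1.    ]]), 'R': array([[-0.9725, -0.2327,  0.0073],
       [-0.1875,  0.7642, -0.6171],
       [ 0.138 , -0.6015, -0.7869]]), 't': array([0.6004, 0.1669, 1.1179])}
wrist {'camera_matrix': array([[325.1923,   0.    , 280.4329],
       [  0.    , 325.1923, 211.9086],
       [  0.    ,   0.    ,   1.    ]]), 'mount': array([[-0.0003,  0.9455,  0.3257, -0.0846],
       [ 0.0003, -0.3257,  0.9455, -0.1432],
       [ 1.    ,  0.0003, -0.0002, -0.0004],
       [ 0.    ,  0.    ,  0.    ,  1.    ]])}
```

View pics/scene0.png

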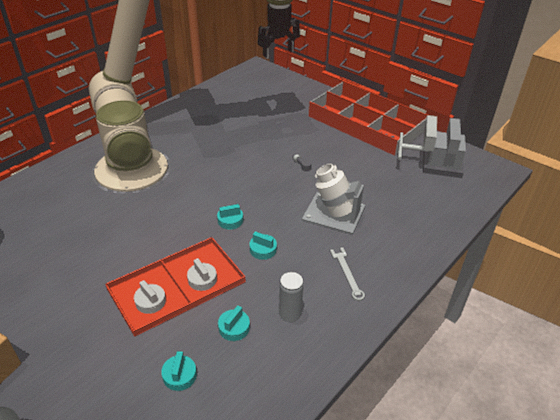

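View pics/side0.png

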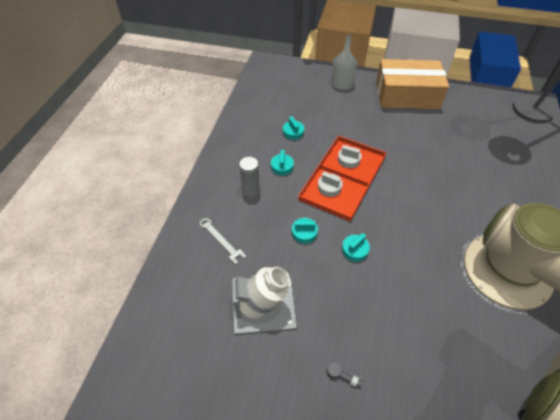

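View pics/wrist0.png

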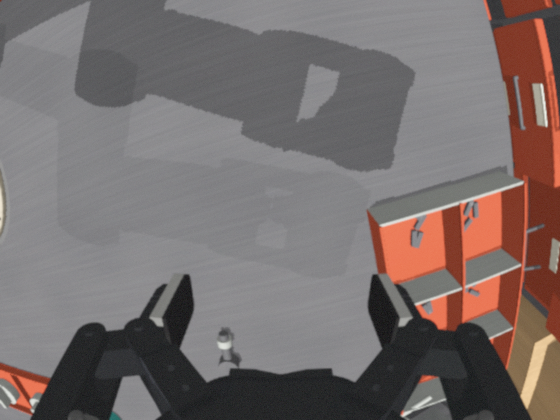

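```bash
cat > h.py <<'E'
import numpy as np,cv2
np.set_printoptions(precision=4,suppress=True)
from rig import env
def ray(n,u,v,s=None):
    m=env.camera_model(n);K=m["camera_matrix"]
    if n!="wrist":
        R=m["R"];t=m["t"]
        d=R.T@np.linalg.solve(K,[u,v,1.]);return -R.T@t,d/np.linalg.norm(d)
    x=(u-K[0,2])/K[0,0];y=(v-K[1,2])/K[1,1];r=np.hypot(x,y)
    dc=np.array([np.sin(r)*x/max(r,1e-9),np.sin(r)*y/max(r,1e-9),np.cos(r)])
    M=m["mount"];T=s["tool_rot"];return s["position"]+T@M[:3,3],T@M[:3,:3]@dc
def onz(n,u,v,z,s=None):
    o,d=ray(n,u,v,s);return o+d*(z-o[2])/d[2]
def tri(a,b):
    A=np.zeros((3,3));B=np.zeros(3)
    for o,d in(a,b):
        P=np.eye(3)-np.outer(d,d);A+=P;B+=P@o
    x=np.linalg.solve(A,B);return x,[np.linalg.norm((np.eye(3)-np.outer(d,d))@(x-o)) for o,d in(a,b)]
def proj(n,X,s=None):
    m=env.camera_model(n);K=m["camera_matrix"];X=np.asarray(X,float)
    if n!="wrist":
        c=m["R"]@X+m["t"];p=K@c;return p[:2]/p[2]
    M=m["mount"];T=s["tool_rot"];l=T.T@(X-s["position"]);c=M[:3,:3].T@(l-M[:3,3])
    th=np.arctan2(np.hypot(c[0],c[1]),c[2]);k=th/np.hypot(c[0],c[1])
    return np.array([K[0,0]*k*c[0]+K[0,2],K[1,1]*k*c[1]+K[1,2]])
E
python3 - <<'E'
from h import *
a=cv2.imread("pics/scene0.png");b=cv2.imread("pics/side0.png")
def c(im,x,y,w,h,k,f): cv2.imwrite(f,cv2.resize(im[y:y+h,x:x+w],None,fx=k,fy=k,interpolation=cv2.INTER_CUBIC))
A=cv2.resize(a[225:345,95:255],None,fx=5,fy=5,interpolation=2);cv2.imwrite("pics/c1.png",A)
A=cv2.resize(a[140:240,290:380],None,fx=6,fy=6,interpolation=2);cv2.imwrite("pics/c2.png",A)
A=cv2.resize(b[250:340,220:310],None,fx=6,fy=6,interpolation=2);cv2.imwrite("pics/c3.png",A)
for u,v in((149,291),(202,268)):print("cap",onz("scene",u,v,.041))
for u,v in((349,154),(330,182)):print("cap side",onz("side",u,v,.041))
print("tray",[onz("scene",*p,.022) for p in((109,285),(213,241),(244,278),(136,327))])
for nm,u,v in(("spray",291,310),("wr",347,272),("rod",302,161)):print(nm,onz("scene",u,v,.0))
print(tri(ray("scene",324,170),ray("side",277,277)))
E
```

```text
cap [ 0.4697 -0.3016  0.041 ]
cap [ 0.5093 -0.167   0.041 ]
cap side [ 0.4686 -0.2912  0.041 ]
cap side [ 0.5077 -0.16    0.041 ]
tray [array([ 0.3674, -0.3461,  0.022 ]), array([ 0.4461, -0.0699,  0.022 ]), array([ 0.5976, -0.1097,  0.022 ]), array([ 0.5166, -0.3808,  0.022 ])]
spray [ 0.7381 -0.0947  0.    ]
wr [0.7668 0.0952 0.    ]
rod [0.3777 0.391  0.    ]
(array([0.5698, 0.2413, 0.1448]), [np.float64(0.0017423324108466521), np.float64(0.0017423324108465938)])
```

View pics/c1.png

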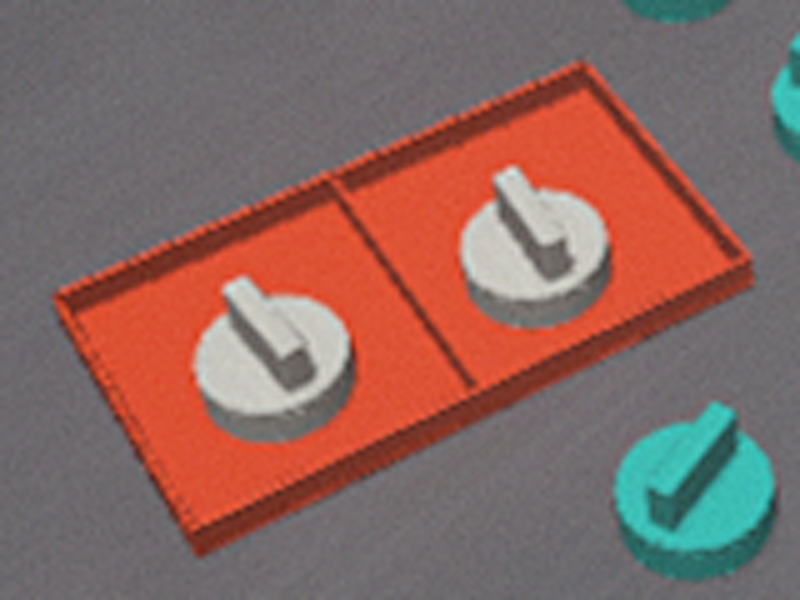

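View pics/c2.png

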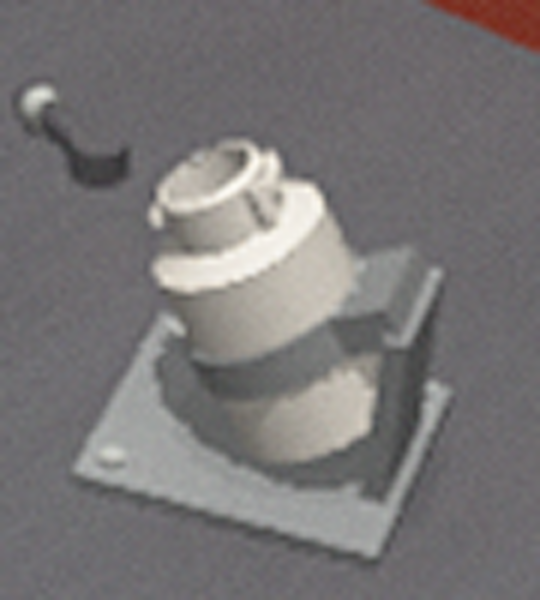

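View pics/c3.png

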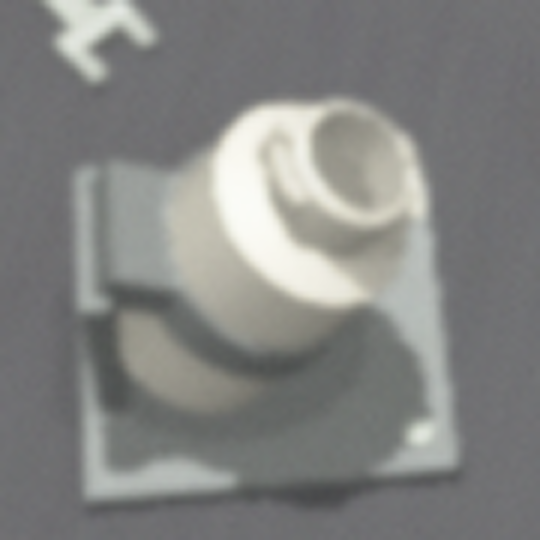

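```bash
python3 - <<'E'
from h import *
def sc(x,y):return (290+x/6,140+y/6)
def sd(x,y):return (220+x/6,250+y/6)
P=[onz("scene",*sc(*p),.006) for p in((75,475),(380,560),(450,390))]
Q=[onz("side",*sd(*p),.006) for p in((85,500),(460,470),(420,200),(75,165))]
for X in P:print(X)
print()
for X in Q:print(X)
for A,B in((P[0],P[1]),(P[1],P[2]),(Q[0],Q[1]),(Q[0],Q[3])):
    d=B-A;print(np.degrees(np.arctan2(d[1],d[0]))%90)
# mouth rim ellipse corresp. scene rim center, side rim center
print(tri(ray("scene",*sc(207,177)),ray("side",*sd(353,163))))
# bar headings at z=.055
def s1(x,y):return (95+x/5,225+y/5)
for a,b in(((235,285),(290,345)),((508,178),(552,235))):
    A=onz("scene",*s1(*a),.055);B=onz("scene",*s1(*b),.055);d=B-A
    print(A,B,np.degrees(np.arctan2(d[1],d[0])),np.linalg.norm(d),(A+B)/2)
for a,b in(((349,152),(0,0)),):pass
E
```

```text
[0.5583 0.1703 0.006 ]
[0.6989 0.2188 0.006 ]
[0.6552 0.3397 0.006 ]

[0.6527 0.3393 0.006 ]
[0.5105 0.2921 0.006 ]
[0.5527 0.1785 0.006 ]
[0.7019 0.1974 0.006 ]
19.00876306141608
19.858686033357372
18.35591417261668
19.109057803374498
(array([0.5677, 0.2424, 0.1455]), [np.float64(0.0006478588160277637), np.float64(0.0006478588160277066)])
[ 0.4463 -0.3011  0.055 ] [ 0.4946 -0.3074  0.055 ] -7.394338477890975 0.04869444921489436 [ 0.4704 -0.3043  0.055 ]
[ 0.4914 -0.167   0.055 ] [ 0.5353 -0.1786  0.055 ] -14.845939457543102 0.04537037223086153 [ 0.5134 -0.1728  0.055 ]
```

```bash
cat >> h.py <<'E'
from scipy.spatial.transform import Rotation as Ro
PSI=19.2
def canR(psi=None):
    p=np.radians(PSI if psi is None else psi);c,s=np.cos(p),np.sin(p);r=np.sqrt(3)/2
    z=np.array([-.5*c,-.5*s,r]);x=np.array([r*c,r*s,.5]);return np.column_stack([x,np.cross(z,x),z])
def toolR(y,z):
    y=y/np.linalg.norm(y);z=z-y*(z@y);z/=np.linalg.norm(z);return np.column_stack([np.cross(y,z),y,z])
def canTool(beta):  # bar angle beta acw from canister x; jaws at beta-90
    C=canR();b=np.radians(beta-90);return toolR(-C[:,2],C[:,0]*np.cos(b)+C[:,1]*np.sin(b))
def downTool(phi): 
    p=np.radians(phi);return toolR(np.array([0,0,-1.]),np.array([np.cos(p),np.sin(p),0]))
def plan(P,R,flip=True):
    s=env.observe();out=[]
    for f in((0,180) if flip else (0,)):
        Rt=R@Ro.from_euler('y',f,degrees=True).as_matrix()
        rv=Ro.from_matrix(Rt@s["tool_rot"].T).as_rotvec(degrees=True);a=np.linalg.norm(rv)
        d=P-s["position"];n=int(np.ceil(max(a/7,np.linalg.norm(d)/.04)))
        print("flip",f,"n",n,"d",d,"rv",rv,"|",a,"per row",d/n,rv/n)
def st():
    s=env.observe();print(s["time_s"],"q",s["q"].round(1),"p",s["position"],"F",s["ft_force"],"T",s["wrist_torque"],"w",s["grip_width"]);return s
E
python3 - <<'E'
from h import *
M=np.array([.568,.242,.1455]);C=canR();plan(M+.13*C[:,2],canTool(90))
E
```

```text
flip 0 n 12 d [ 0.3554 -0.3079  0.0272] rv [ 22.6781 -21.4517 -53.5268] | 61.96440463927606 per row [ 0.0296 -0.0257  0.0023] [ 1.8898 -1.7876 -4.4606]
flip 180 n 19 d [ 0.3554 -0.3079  0.0272] rv [-25.1863 -26.666  121.7804] | 127.18444127404484 per row [ 0.0187 -0.0162  0.0014] [-1.3256 -1.4035  6.4095]
```

>>> {"name": "servo_tool", "arguments": {"rows": [1, 0.03, -0.026, 0.003, 1.9, -1.8, -4.5, 1, 0.03, -0.026, 0.003, 1.9, -1.8, -4.5, 1, 0.03, -0.026, 0.003, 1.9, -1.8, -4.5, 1, 0.03, -0.026, 0.002, 1.9, -1.8, -4.5, 1, 0.03, -0.026, 0.002, 1.9, -1.8, -4.5, 1, 0.03, -0.026, 0.002, 1.9, -1.8, -4.5, 1, 0.03, -0.026, 0.002, 1.9, -1.8, -4.5, 1, 0.03, -0.026, 0.002, 1.9, -1.8, -4.5, 1, 0.03, -0.026, 0.002, 1.9, -1.8, -4.5, 1, 0.03, -0.026, 0.002, 1.9, -1.8, -4.5]}}

```text
time_s: 0.98
position: [0.4524, 0.267, 0.2545]
tool_rot: [[0.462, 0.397, 0.793], [-0.886, 0.172, 0.43], [0.034, -0.902, 0.431]]
ft_force: [0.7, 1.5, 0.3]
grip_width: 0.0852
```

>>> {"name": "servo_tool", "arguments": {"rows": [1, 0.03, -0.026, 0.002, 1.9, -1.8, -4.5, 1, 0.026, -0.022, 0.002, 1.8, -1.7, -4.0, 1, 0, 0, 0, 0, 0, 0, 1, 0, 0, 0, 0, 0, 0]}}

```text
time_s: 1.32
position: [0.5078, 0.2196, 0.2578]
tool_rot: [[0.327, 0.473, 0.818], [-0.945, 0.164, 0.283], [-0.001, -0.866, 0.5]]
ft_force: [0.2, -0.4, -0.4]
grip_width: 0.0858
```

```bash
python3 - <<'E'
from h import *
s=st();im=env.get_image("wrist");cv2.imwrite("pics/w1.png",im[:,:,::-1])
print(s["tool_rot"]);np.savez("w1.npz",p=s["position"],R=s["tool_rot"])
print(proj("wrist",[.568,.242,.1455],s))
E
```

```text
1.3167 q [  8.6   9.6  93.4   7.1  47.7 -13.9] p [0.5078 0.2196 0.2578] F [ 0.1942 -0.4069 -0.3504] T [-0.0389  0.22    0.0093] w 0.08577693604843499
[[ 0.3271  0.4726  0.8183]
 [-0.945   0.1642  0.2829]
 [-0.0007 -0.8658  0.5003]]
[280.1746 199.5568]
```

View pics/w1.png

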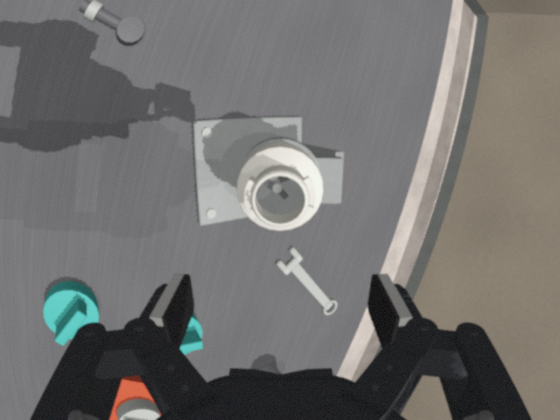

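```bash
python3 - <<'E'
from h import *
im=cv2.imread("pics/w1.png");cv2.imwrite("pics/w1c.png",cv2.resize(im[130:240,225:340],None,fx=5,fy=5,interpolation=2))
E
```

```text
(no output)
```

View pics/w1c.png

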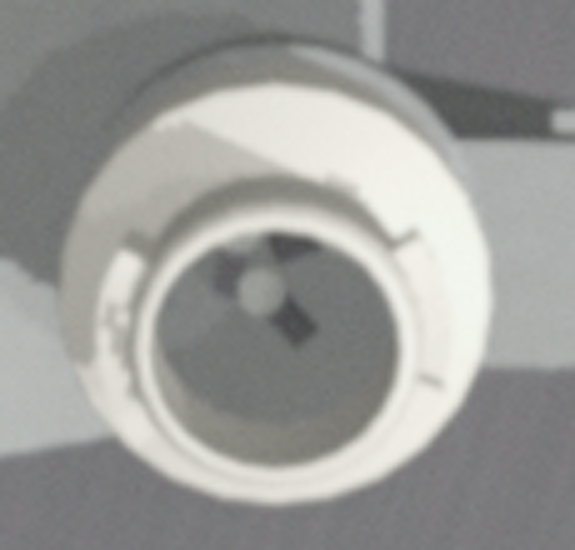

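```bash
python3 - <<'E'
from h import *
plan(np.array([.49,-.23,.23]),downTool(80),False)
E
```

```text
flip 0 n 12 d [-0.0171 -0.4505 -0.0279] rv [-23.9748  20.3525  59.3536] | 67.17049359461396 per row [-0.0014 -0.0375 -0.0023] [-1.9979  1.696   4.9461]
```

>>> {"name": "servo_tool", "arguments": {"rows": [1, -0.0014, -0.0375, -0.0023, -2, 1.7, 4.95, 1, -0.0014, -0.0375, -0.0023, -2, 1.7, 4.95, 1, -0.0014, -0.0375, -0.0023, -2, 1.7, 4.95, 1, -0.0014, -0.0375, -0.0023, -2, 1.7, 4.95, 1, -0.0014, -0.0375, -0.0023, -2, 1.7, 4.95, 1, -0.0014, -0.0375, -0.0023, -2, 1.7, 4.95, 1, -0.0014, -0.0375, -0.0023, -2, 1.7, 4.95, 1, -0.0014, -0.0375, -0.0023, -2, 1.7, 4.95, 1, -0.0014, -0.0375, -0.0023, -2, 1.7, 4.95, 1, -0.0014, -0.0375, -0.0023, -2, 1.7, 4.95]}}

```text
time_s: 2.2
position: [0.4937, -0.1454, 0.2359]
tool_rot: [[0.933, 0.072, 0.352], [-0.357, 0.07, 0.932], [0.043, -0.995, 0.091]]
ft_force: [0.8, 0.6, 0.3]
grip_width: 0.0854
```

>>> {"name": "servo_tool", "arguments": {"rows": [1, -0.0014, -0.0375, -0.0023, -2, 1.7, 4.95, 1, -0.0014, -0.0375, -0.0023, -2, 1.7, 4.95, 1, 0, 0, 0, 0, 0, 0, 1, 0, 0, 0, 0, 0, 0]}}

```text
time_s: 2.53
position: [0.4914, -0.2196, 0.2306]
tool_rot: [[0.981, 0.008, 0.195], [-0.195, 0.009, 0.981], [0.006, -1.0, 0.01]]
ft_force: [-0.2, 1.0, 0.4]
grip_width: 0.0853
```

```bash
python3 - <<'E'
from h import *
s=st();im=env.get_image("wrist");cv2.imwrite("pics/w2.png",im[:,:,::-1])
print(s["tool_rot"]);np.savez("w2.npz",p=s["position"],R=s["tool_rot"])
E
```

```text
2.5333 q [ -37.    20.6   76.4    0.7   83.  -115.8] p [ 0.4914 -0.2196  0.2306] F [-0.1726  1.0068  0.4417] T [-0.0224  0.0109 -0.0282] w 0.08526058732100313
[[ 0.9808  0.0076  0.1951]
 [-0.1952  0.0087  0.9807]
 [ 0.0058 -0.9999  0.0101]]
```

View pics/w2.png

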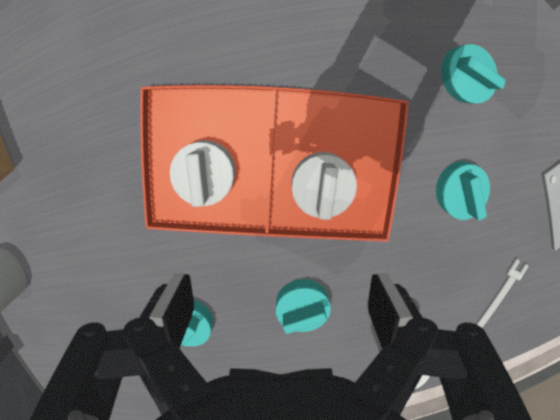

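```bash
python3 - <<'E'
from h import *
im=cv2.imread("pics/w2.png")
hsv=cv2.cvtColor(im,cv2.COLOR_BGR2HSV);m=((hsv[:,:,1]<70)).astype(np.uint8)*255
for x0,y0 in((160,130),(285,140)):
    r=m[y0:y0+95,x0:x0+85];r=cv2.morphologyEx(r,cv2.MORPH_CLOSE,np.ones((5,5)))
    cs,_=cv2.findContours(r,0,2);c=max(cs,key=cv2.contourArea);print(cv2.contourArea(c),cv2.boundingRect(c),np.array(cv2.minEnclosingCircle(c)[0])+[x0,y0])
A=np.hstack([cv2.resize(im[130:220,160:245],None,fx=4.5,fy=4.5,interpolation=2),cv2.resize(im[140:230,285:370],None,fx=4.5,fy=4.5,interpolation=2)])
cv2.imwrite("pics/w2c.png",A)
E
```

```text
3257.5 (10, 10, 65, 67) [202.  173.5]
3264.0 (7, 12, 65, 68) [322.7605 185.6266]
```

View pics/w2c.png

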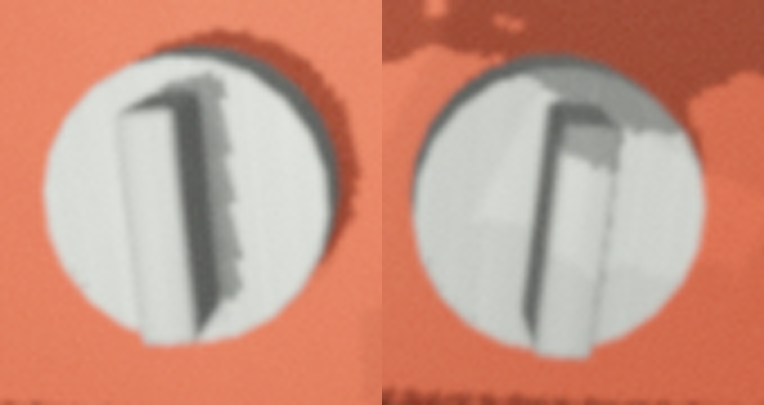

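```bash
python3 - <<'E'
from h import *
z=np.load("w2.npz");s=dict(position=z["p"],tool_rot=z["R"])
for nm,c,x0,y0,k,dr in(("A",[(118,112),(175,110),(142,345),(197,342)],160,130,0,(188,200)),("B",[(565,125),(620,125),(535,355),(590,357)],285,140,382,(565,212))):
    W=np.array([onz("wrist",x0+(x-k)/4.5,y0+y/4.5,.055,s) for x,y in c])
    d=(W[2]+W[3]-W[0]-W[1])/2;w=(W[1]-W[0]+W[3]-W[2])/2
    print(nm,W.mean(0),"len",np.linalg.norm(d),"wid",np.linalg.norm(w),"head",np.degrees(np.arctan2(d[1],d[0])),"disc",onz("wrist",x0+(dr[0]-k)/4.5,y0+dr[1]/4.5,.027,s))
E
```

```text
A [ 0.467  -0.3029  0.055 ] len 0.054946788241099706 wid 0.013411434656849672 head -9.635065656567722 disc [ 0.4667 -0.3019  0.027 ]
B [ 0.5081 -0.1712  0.055 ] len 0.05526565659893553 wid 0.012805232772233187 head -15.960989811792743 disc [ 0.5085 -0.1701  0.027 ]
```

```bash
python3 - <<'E'
from h import *
plan(np.array([.5083,-.1705,.030]),downTool(74),False)
E
```

```text
flip 0 n 6 d [ 0.0169  0.0481 -0.2009] rv [-0.4881  0.4907 -4.777 ] | 4.826870231738393 per row [ 0.0028  0.008  -0.0335] [-0.0813  0.0818 -0.7962]
```

>>> {"name": "servo_tool", "arguments": {"rows": [1, 0.0057, 0.0161, -0.02, -0.17, 0.17, -1.6, 1, 0.0056, 0.016, -0.035, -0.16, 0.16, -1.6, 1, 0.0056, 0.016, -0.035, -0.16, 0.16, -1.6, 1, 0, 0, -0.035, 0, 0, 0, 1, 0, 0, -0.03, 0, 0, 0, 1, 0, 0, -0.02, 0, 0, 0, 1, 0, 0, 0, 0, 0, 0, 1, 0, 0, 0, 0, 0, 0]}}

```text
time_s: 3.25
position: [0.5081, -0.1702, 0.0565]
tool_rot: [[0.961, -0.0, 0.275], [-0.275, -0.0, 0.961], [-0.0, -1.0, -0.0]]
ft_force: [0.6, -0.0, 1.5]
grip_width: 0.0856
```

```bash
python3 - <<'E'
from h import *
s=st();plan(np.array([.5083,-.1705,.030]),downTool(74),False)
im=env.get_image("wrist");cv2.imwrite("pics/w3.png",im[:,:,::-1])
E
```

```text
3.25 q [ -31.2   31.5   90.6   -0.    57.8 -105.2] p [ 0.5081 -0.1702  0.0565] F [ 0.6152 -0.0308  1.4734] T [ 0.0252 -0.0627  0.0662] w 0.08557198428138345
flip 0 n 1 d [ 0.0002 -0.0003 -0.0265] rv [ 0.0157 -0.022  -0.0247] | 0.03658291213690825 per row [ 0.0002 -0.0003 -0.0265] [ 0.0157 -0.022  -0.0247]
```

View pics/w3.png

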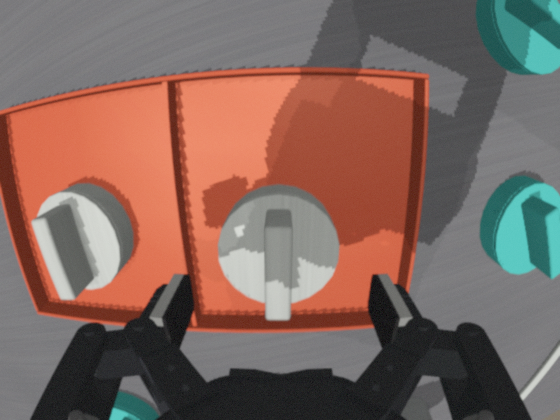

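>>> {"name": "servo_tool", "arguments": {"rows": [1, 0, 0, -0.016, 0, 0, 0, 1, 0, 0, -0.01, 0, 0, 0, 0, 0, 0, 0, 0, 0, 0, 0, 0, 0, 0, 0, 0, 0, 0, 0, 0, 0, 0, 0, 0, 0, 0, 0, 0, 0, 0, 0, 0, 0, 0, 0, 0, 0, 0, 0, 0, 0, 0, 0, 0, 0], "force": 70}}

```text
time_s: 3.97
position: [0.5083, -0.1717, 0.0307]
tool_rot: [[0.961, 0.001, 0.277], [-0.277, -0.001, 0.961], [0.002, -1.0, -0.001]]
ft_force: [-7.0, 2.7, 29.0]
grip_width: 0.0126
```

```bash
python3 - <<'E'
from h import *
s=st()
E
```

```text
3.9667 q [ -31.3   33.8   92.    -0.    54.2 -105.2] p [ 0.5083 -0.1717  0.0307] F [-6.9752  2.6861 28.9935] T [ 0.6206  0.9932 -0.1969] w 0.012596522182836899
```

>>> {"name": "servo_tool", "arguments": {"rows": [0, 0, 0, 0.004, 0, 0, 0, 0, 0, 0, 0.016, 0, 0, 0, 0, 0, 0, 0.03, 0, 0, 0, 0, 0, 0, 0.04, 0, 0, 0, 0, 0, 0, 0.04, 0, 0, 0, 0, 0, 0, 0.04, 0, 0, 0, 0, 0, 0, 0.03, 0, 0, 0, 0, 0, 0, 0, 0, 0, 0]}}

```text
time_s: 4.63
position: [0.5098, -0.1725, 0.2368]
tool_rot: [[0.961, 0.01, 0.276], [-0.276, -0.007, 0.961], [0.012, -1.0, -0.004]]
ft_force: [0.0, -0.4, -0.1]
grip_width: 0.0129
```

```bash
python3 - <<'E'
from h import *
s=st();im=env.get_image("side");cv2.imwrite("pics/s4.png",cv2.resize(im[60:260,200:420,::-1],None,fx=3,fy=3))
M=np.array([.568,.242,.1455]);plan(M+.058*canR()[:,2],canTool(92))
E
```

```text
4.6333 q [ -31.3   20.1   76.1   -0.    83.1 -105.2] p [ 0.5098 -0.1725  0.2368] F [ 0.0287 -0.3736 -0.0596] T [0.0035 0.0522 0.0156] w 0.012874599144988428
flip 0 n 11 d [ 0.0317  0.4045 -0.0376] rv [ 22.5765 -21.5442 -51.3868] | 60.120313089100776 per row [ 0.0029  0.0368 -0.0034] [ 2.0524 -1.9586 -4.6715]
flip 180 n 19 d [ 0.0317  0.4045 -0.0376] rv [-26.1349 -25.9569 123.6856] | 129.05392417825175 per row [ 0.0017  0.0213 -0.002 ] [-1.3755 -1.3662  6.5098]
```

View pics/s4.png

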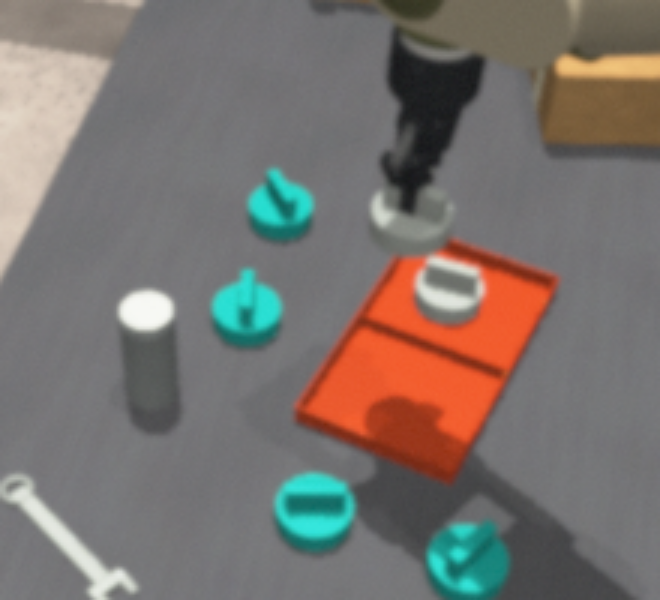

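>>> {"name": "servo_tool", "arguments": {"rows": [0, 0.001, 0.0332, 0, 1.9, -1.8, -4.28, 0, 0.001, 0.0332, 0, 1.9, -1.8, -4.28, 0, 0.001, 0.0332, 0, 1.9, -1.8, -4.28, 0, 0.001, 0.0332, 0, 1.9, -1.8, -4.28, 0, 0.001, 0.0332, 0, 1.9, -1.8, -4.28, 0, 0.001, 0.0332, 0, 1.9, -1.8, -4.28, 0, 0.001, 0.0332, 0, 1.9, -1.8, -4.28, 0, 0.001, 0.0332, 0, 1.9, -1.8, -4.28, 0, 0.001, 0.0332, 0, 1.9, -1.8, -4.28, 0, 0.001, 0.0332, 0, 1.9, -1.8, -4.28]}}

```text
time_s: 5.52
position: [0.5172, 0.1617, 0.2288]
tool_rot: [[0.494, 0.391, 0.777], [-0.869, 0.18, 0.461], [0.04, -0.903, 0.429]]
ft_force: [0.6, -0.9, -0.9]
grip_width: 0.0128
```

>>> {"name": "servo_tool", "arguments": {"rows": [0, 0.001, 0.0332, -0.002, 1.9, -1.8, -4.28, 0, 0.001, 0.0332, -0.002, 1.9, -1.8, -4.28, 0, 0, 0, 0, 0, 0, 0, 0, 0, 0, 0, 0, 0, 0]}}

```text
time_s: 5.85
position: [0.5186, 0.2276, 0.2244]
tool_rot: [[0.366, 0.469, 0.804], [-0.931, 0.175, 0.322], [0.01, -0.866, 0.5]]
ft_force: [1.2, -0.7, -0.4]
grip_width: 0.0128
```

```bash
python3 - <<'E'
from h import *
s=st();im=env.get_image("wrist");cv2.imwrite("pics/w5.png",im[:,:,::-1])
im=env.get_image("scene");cv2.imwrite("pics/c5.png",cv2.resize(im[120:250,250:390,::-1],None,fx=4,fy=4))
M=np.array([.568,.242,.1455]);plan(M+.058*canR()[:,2],canTool(92),False)
E
```

```text
5.85 q [  9.1  12.9  95.1   8.3  42.8 -17.2] p [0.5186 0.2276 0.2244] F [ 1.1603 -0.681  -0.4434] T [-0.1622  0.2366 -0.0531] w 0.012786711121692424
flip 0 n 1 d [ 0.0207  0.0069 -0.0296] rv [-0.391  -0.0112 -0.3475] | 0.5232244541579263 per row [ 0.0207  0.0069 -0.0296] [-0.391  -0.0112 -0.3475]
```

View pics/w5.png

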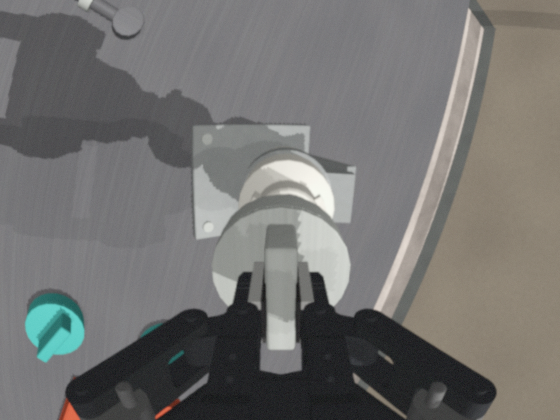

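View pics/c5.png

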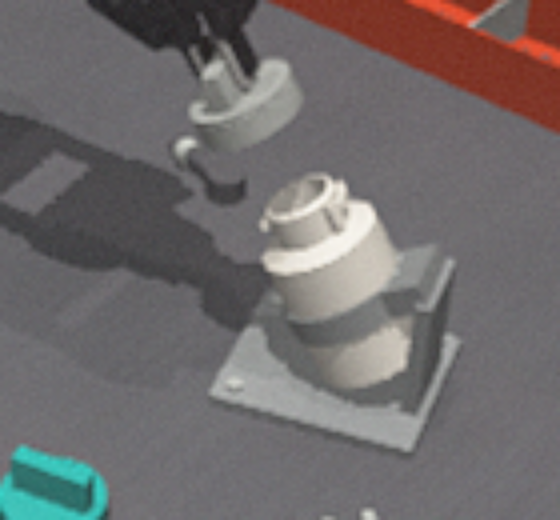

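```bash
python3 - <<'E'
from h import *
s=dict(position=np.zeros(3),tool_rot=np.eye(3))
for (u,v),y in (((281,226),-.0243),((281,348),-.0243),((213,262),.0037),((350,262),.0037),((281,196),.0037)):
    o,d=ray("wrist",u,v,s);print(u,v,o+d*(y-o[1])/d[1])
E
```

```text
281 226 [-0.0371 -0.0243  0.    ]
281 348 [ 0.027  -0.0243  0.0001]
213 262 [-0.0059  0.0037 -0.0351]
350 262 [-0.0059  0.0037  0.0358]
281 196 [-0.0413  0.0037  0.    ]
```

```bash
python3 - <<'E'
from h import *
im=cv2.imread("pics/w5.png");cv2.imwrite("pics/w5c.png",cv2.resize(im[185:360,205:360],None,fx=3.4,fy=3.4,interpolation=2))
E
```

```text
(no output)
```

View pics/w5c.png

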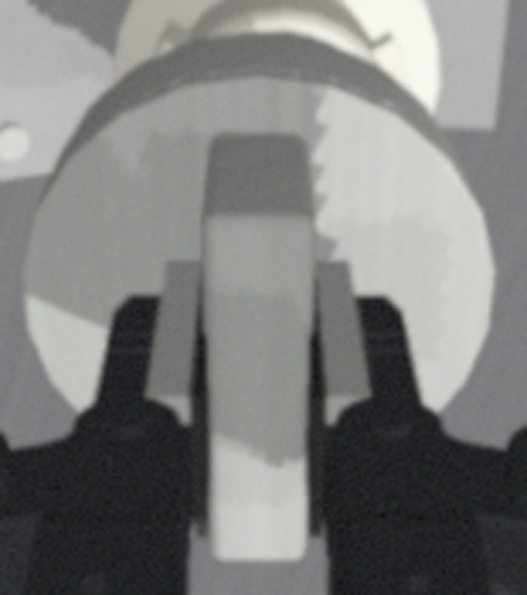

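```bash
python3 - <<'E'
from h import *
s=dict(position=np.zeros(3),tool_rot=np.eye(3))
f=lambda u,v,y:(lambda o,d:(o+d*(y-o[1])/d[1]).round(4))(*ray("wrist",u,v,s))
for dy in(-.004,-.002,0,.002):
  print(dy,f(281,247.6,-.0243+dy)[0],f(281,349,-.0243+dy)[0],"base",f(281,224.7,.0037+dy)[0],"disc far",f(281,207.6,.0037+dy)[0], "disc w",f(350.5,265,.0037+dy)[2]-f(212,265,.0037+dy)[2],f(212,265,.0037+dy))
E
```

```text
-0.004 -0.0296 0.0239 base -0.0283 disc far -0.0368 disc w 0.0701 [-0.0063 -0.0003 -0.0349]
-0.002 -0.0287 0.0258 base -0.0276 disc far -0.0362 disc w 0.0711 [-0.0052  0.0017 -0.0354]
0 -0.0277 0.0277 base -0.0268 disc far -0.0355 disc w 0.07200000000000001 [-0.0041  0.0037 -0.0358]
0.002 -0.0268 0.0296 base -0.026 disc far -0.0349 disc w 0.07300000000000001 [-0.003   0.0057 -0.0363]
```

>>> {"name": "servo_tool", "arguments": {"rows": [0, 0.0103, 0.0034, -0.0148, -0.4, 0, -0.35, 0, 0.0104, 0.0035, -0.0148, 0, 0, 0, 0, 0.0052, 0.0018, -0.0095, 0, 0, 0, 0, 0.0052, 0.0018, -0.0095, 0, 0, 0, 0, 0, 0, 0, 0, 0, 0, 0, 0, 0, 0, 0, 0, 0]}}

```text
time_s: 6.45
position: [0.5513, 0.236, 0.1772]
tool_rot: [[0.356, 0.473, 0.806], [-0.934, 0.164, 0.316], [0.017, -0.866, 0.5]]
ft_force: [-0.2, -0.1, -0.8]
grip_width: 0.013
```

```bash
cat >> h.py <<'E'
M=np.array([.568,.242,.1455])
def loc(s):
    C=canR();T=s["tool_rot"];b=C.T@T
    print("can-frame tcp mm",(C.T@(s["position"]-M)*1e3).round(2),"bar",(np.degrees(np.arctan2(b[1,2],b[0,2]))+90).round(1),"tilt",np.degrees(np.arccos(-b[2,1])).round(2),"F",(C.T@s["ft_force"]).round(1),"T",(C.T@s["wrist_torque"]).round(2))
E
python3 - <<'E'
from h import *
s=st();loc(s);im=env.get_image("wrist");cv2.imwrite("pics/w6.png",im[:,:,::-1])
im=env.get_image("scene");im2=env.get_image("side")
cv2.imwrite("pics/c6.png",np.hstack([cv2.resize(im[130:230,280:380,::-1],None,fx=4,fy=4),cv2.resize(im2[230:330,220:320,::-1],None,fx=4,fy=4)]))
plan(M+.030*canR()[:,2],canTool(92),False)
E
```

```text
6.45 q [  9.8  19.3  94.7   7.8  36.5 -16.3] p [0.5513 0.236  0.1772] F [-0.2446 -0.1473 -0.795 ] T [-0.1136  0.2705 -0.0099] w 0.013034508495112422
can-frame tcp mm [ 0.47 -0.14 36.32] bar 91.9 tilt 0.04 F [-0.6 -0.1 -0.5] T [-0.02  0.29  0.  ]
flip 0 n 1 d [ 0.0026  0.0006 -0.0069] rv [-0.0602  0.1538  0.0584] | 0.17518448953198304 per row [ 0.0026  0.0006 -0.0069] [-0.0602  0.1538  0.0584]
```

View pics/c6.png

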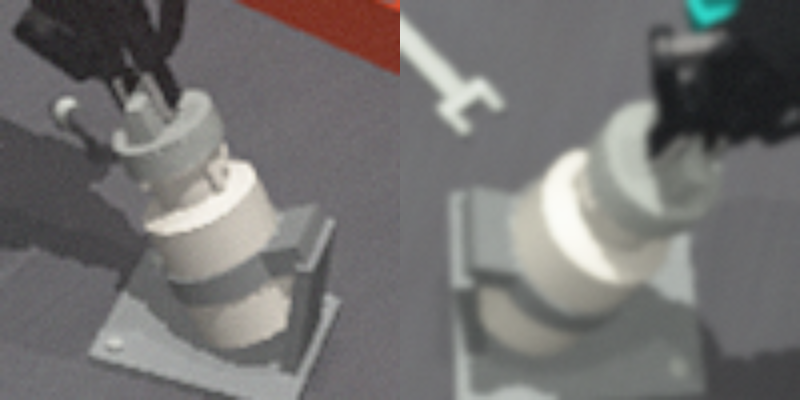

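>>> {"name": "servo_tool", "arguments": {"rows": [0, 0.0012, 0.0004, -0.0026, 0, 0, 0, 0, 0.0012, 0.0004, -0.0026, 0, 0, 0, 0, 0.0014, 0.0005, -0.0026, 0, 0, 0, 0, 0.0014, 0.0005, -0.0026, 0, 0, 0, 0, 0, 0, 0, 0, 0, 0]}}

```text
time_s: 7.02
position: [0.5565, 0.2385, 0.1665]
tool_rot: [[0.356, 0.473, 0.806], [-0.934, 0.165, 0.316], [0.017, -0.866, 0.5]]
ft_force: [-0.5, 0.5, -1.0]
grip_width: 0.0124
```

```bash
python3 - <<'E'
from h import *
s=st();loc(s)
E
```

```text
7.0167 q [ 10.   20.6  94.7   8.   35.2 -16.4] p [0.5565 0.2385 0.1665] F [-0.5014  0.4697 -0.9857] T [-0.0962  0.2876 -0.0228] w 0.01236754061334586
can-frame tcp mm [ 0.03  0.45 24.18] bar 91.9 tilt 0.05 F [-0.8  0.6 -0.7] T [-0.01  0.3  -0.02]
```

>>> {"name": "servo_tool", "arguments": {"rows": [0, 0.001, 0.0002, -0.0018, 0, 0, 0, 0, 0.001, 0.0002, -0.0018, 0, 0, 0, 0, 0, 0, 0, 0, 0, 0]}}

```text
time_s: 7.27
position: [0.5585, 0.2388, 0.1632]
tool_rot: [[0.356, 0.473, 0.806], [-0.934, 0.165, 0.316], [0.017, -0.865, 0.501]]
ft_force: [-0.2, -0.0, -1.0]
grip_width: 0.0128
```

```bash
python3 - <<'E'
from h import *
s=st();loc(s)
E
```

```text
7.2667 q [ 10.   21.1  94.7   8.1  34.7 -16.5] p [0.5585 0.2388 0.1632] F [-0.1968 -0.0203 -1.0119] T [-0.1093  0.3369  0.0202] w 0.012770184085905016
can-frame tcp mm [ 0.16  0.14 20.31] bar 91.9 tilt 0.08 F [-0.7  0.  -0.8] T [0.02 0.35 0.01]
```

>>> {"name": "servo_tool", "arguments": {"rows": [0, 0.001, 0.0003, -0.0018, 0, 0, 0, 0, 0.001, 0.0003, -0.0018, 0, 0, 0, 0, 0, 0, 0, 0, 0, 0]}}

```text
time_s: 7.52
position: [0.5605, 0.2395, 0.1596]
tool_rot: [[0.356, 0.473, 0.806], [-0.934, 0.165, 0.316], [0.017, -0.865, 0.501]]
ft_force: [0.5, 1.7, -1.4]
grip_width: 0.0125
```

```bash
python3 - <<'E'
from h import *
s=st();loc(s)
E
```

```text
7.5167 q [ 10.1  21.5  94.7   8.1  34.3 -16.6] p [0.5605 0.2395 0.1596] F [ 0.4571  1.6612 -1.3794] T [0.1435 0.2667 0.1136] w 0.012527198171813225
can-frame tcp mm [ 0.22  0.14 16.18] bar 91.9 tilt 0.08 F [ 0.2  1.4 -1.7] T [ 0.25  0.2  -0.01]
```

>>> {"name": "servo_tool", "arguments": {"rows": [0, 0.001, 0.0002, -0.0018, 0, 0, 0, 0, 0.001, 0.0003, -0.0018, 0, 0, 0, 0, 0, 0, 0, 0, 0, 0]}}

```text
time_s: 7.77
position: [0.5624, 0.2403, 0.1561]
tool_rot: [[0.356, 0.473, 0.806], [-0.934, 0.165, 0.316], [0.016, -0.865, 0.501]]
ft_force: [-0.4, 5.2, -2.2]
grip_width: 0.0129
```

```bash
python3 - <<'E'
from h import *
s=st();loc(s)
E
```

```text
7.7667 q [ 10.1  22.   94.7   8.2  33.9 -16.7] p [0.5624 0.2403 0.1561] F [-0.3673  5.2059 -2.2313] T [0.7188 0.4755 0.4188] w 0.012881520691496336
can-frame tcp mm [ 0.21  0.28 12.09] bar 91.9 tilt 0.1 F [ 0.1  5.  -2.6] T [ 0.93  0.21 -0.05]
```

>>> {"name": "servo_tool", "arguments": {"rows": [0, 0.001, 0.0003, -0.0018, 0, 0, 0, 0, 0.0005, 0.0002, -0.0009, 0, 0, 0, 0, 0, 0, 0, 0, 0, 0, 0, 0, 0, 0, 0, 0, 0]}}

```text
time_s: 8.1
position: [0.5626, 0.2406, 0.1557]
tool_rot: [[0.357, 0.474, 0.805], [-0.934, 0.165, 0.317], [0.017, -0.865, 0.502]]
ft_force: [-22.6, -4.2, 24.2]
grip_width: 0.0128
```

```bash
python3 - <<'E'
from h import *
s=st();loc(s)
E
```

```text
8.1 q [ 10.1  22.   94.7   8.2  33.7 -16.7] p [0.5626 0.2406 0.1557] F [-22.6201  -4.1858  24.1836] T [-0.109   1.6541  0.1603] w 0.01282183992084595
can-frame tcp mm [ 0.3   0.39 11.59] bar 92.0 tilt 0.15 F [-7.6  3.5 32.3] T [ 0.46  1.6  -0.08]
```

```bash
python3 - <<'E'
from h import *
s=env.observe();im3=env.get_image("wrist");cv2.imwrite("pics/w7.png",cv2.resize(im3[130:370,170:390,::-1],None,fx=2.5,fy=2.5,interpolation=2))
im=env.get_image("scene");im2=env.get_image("side")
cv2.imwrite("pics/c7.png",np.hstack([cv2.resize(im[150:220,300:370,::-1],None,fx=5.7,fy=5.7,interpolation=2),cv2.resize(im2[250:320,230:300,::-1],None,fx=5.7,fy=5.7,interpolation=2)]))
E
```

```text
(no output)
```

View pics/c7.png

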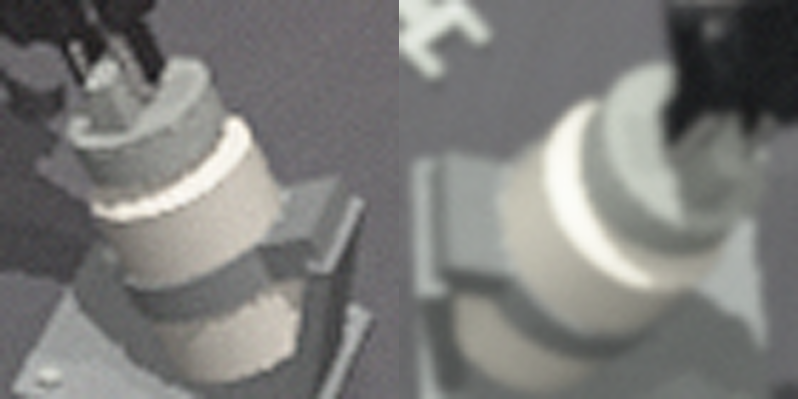

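View pics/w7.png

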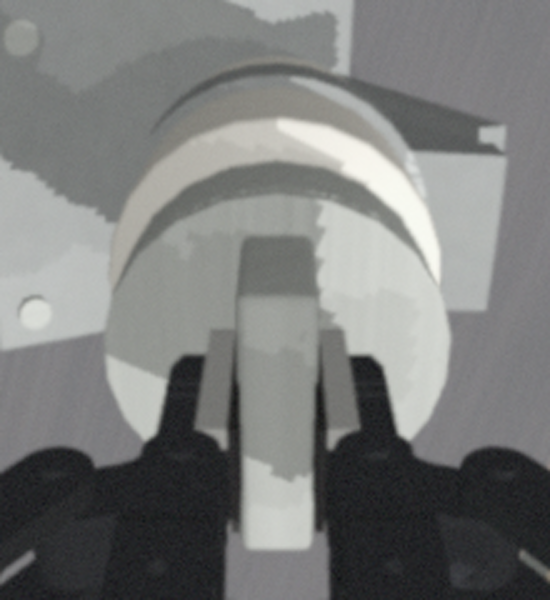

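>>> {"name": "servo_tool", "arguments": {"rows": [0, -0.0006, -0.0002, 0.0012, 0, 0, 0, 0, 0, 0, 0, 1.89, 0.66, -3.46, 0, 0, 0, 0, 1.89, 0.66, -3.46, 0, 0, 0, 0, 1.89, 0.66, -3.46, 0, 0, 0, 0, 1.89, 0.66, -3.46, 0, 0, 0, 0, 1.89, 0.66, -3.46, 0, 0, 0, 0, 0, 0, 0]}}

```text
time_s: 8.83
position: [0.5638, 0.2404, 0.1565]
tool_rot: [[0.057, 0.476, 0.877], [-0.986, 0.165, -0.025], [-0.157, -0.864, 0.479]]
ft_force: [-6.6, 0.5, 10.2]
grip_width: 0.013
```

```bash
python3 - <<'E'
from h import *
s=st();loc(s)
E
```

```text
8.8333 q [10.1 22.  94.6  8.2 33.7  3.5] p [0.5638 0.2404 0.1565] F [-6.5512  0.4809 10.1598] T [0.2679 0.4556 0.1473] w 0.012967301916280817
can-frame tcp mm [ 1.63 -0.13 11.73] bar 71.8 tilt 0.27 F [-0.1  2.6 11.8] T [ 0.42  0.34 -0.07]
```

>>> {"name": "servo_tool", "arguments": {"rows": [0, 0, 0, 0, 1.89, 0.66, -3.46, 0, 0, 0, 0, 1.89, 0.66, -3.46, 0, 0, 0, 0, 1.89, 0.66, -3.46, 0, 0, 0, 0, 1.89, 0.66, -3.46, 0, 0, 0, 0, 1.89, 0.66, -3.46, 0, 0, 0, 0, 1.89, 0.66, -3.46, 0, 0, 0, 0, 1.89, 0.66, -3.46, 0, 0, 0, 0, 1.89, 0.66, -3.46, 0, 0, 0, 0, 0, 0, 0]}}

```text
time_s: 9.58
position: [0.564, 0.2396, 0.1564]
tool_rot: [[-0.417, 0.476, 0.774], [-0.823, 0.163, -0.544], [-0.385, -0.864, 0.324]]
ft_force: [-6.1, -4.4, 10.0]
grip_width: 0.0128
```

```bash
python3 - <<'E'
from h import *
s=st();loc(s)
E
```

```text
9.5833 q [10.  22.  94.5  8.  33.8 35.5] p [0.564  0.2396 0.1564] F [-6.0645 -4.363  10.015 ] T [-0.5471  0.42   -0.2813] w 0.012779409135821757
can-frame tcp mm [ 1.5  -0.94 11.7 ] bar 39.8 tilt 0.25 F [-1.2 -2.1 12.3] T [-0.47  0.58 -0.05]
```

>>> {"name": "servo_tool", "arguments": {"rows": [0, 0, 0, 0, 1.89, 0.66, -3.46, 0, 0, 0, 0, 1.89, 0.66, -3.46, 0, 0, 0, 0, 1.89, 0.66, -3.46, 0, 0, 0, 0, 1.89, 0.66, -3.46, 0, 0, 0, 0, 1.89, 0.66, -3.46, 0, 0, 0, 0, 1.89, 0.66, -3.46, 0, 0, 0, 0, 1.89, 0.66, -3.46, 0, 0, 0, 0, 1.89, 0.66, -3.46, 0, 0, 0, 0, 0, 0, 0]}}

```text
time_s: 10.33
position: [0.5635, 0.2395, 0.156]
tool_rot: [[-0.765, 0.474, 0.436], [-0.411, 0.163, -0.897], [-0.497, -0.865, 0.07]]
ft_force: [-7.7, -6.0, 10.7]
grip_width: 0.0126
```

```bash
python3 - <<'E'
from h import *
s=st();loc(s)
E
```

```text
10.3333 q [10.  22.  94.6  8.  33.9 67.5] p [0.5635 0.2395 0.156 ] F [-7.6821 -5.9542 10.6761] T [-0.6993  0.7044 -0.3649] w 0.012579889838188611
can-frame tcp mm [ 0.86 -0.87 11.66] bar 7.8 tilt 0.15 F [-2.6 -3.1 13.9] T [-0.55  0.9  -0.1 ]
```

>>> {"name": "servo_tool", "arguments": {"rows": [0, 0, 0, 0, 0.95, 0.33, -1.73, 0, 0, 0, 0, 0.95, 0.33, -1.73, 0, 0, 0, 0, 0.95, 0.33, -1.73, 0, 0, 0, 0, 0, 0, 0]}}

```text
time_s: 10.67
position: [0.5634, 0.2397, 0.156]
tool_rot: [[-0.805, 0.474, 0.356], [-0.317, 0.164, -0.934], [-0.501, -0.865, 0.018]]
ft_force: [-8.8, -4.9, 11.6]
grip_width: 0.013
```

```bash
python3 - <<'E'
from h import *
s=st();loc(s)
E
```

```text
10.6667 q [10.1 22.  94.6  8.1 33.9 73.4] p [0.5634 0.2397 0.156 ] F [-8.7961 -4.8606 11.622 ] T [-0.5896  0.7106 -0.068 ] w 0.013038434276621616
can-frame tcp mm [ 0.79 -0.66 11.66] bar 2.0 tilt 0.12 F [-2.8 -1.7 15. ] T [-0.31  0.87  0.1 ]
```

>>> {"name": "servo_tool", "arguments": {"rows": [0, 0, 0, 0, 0.95, 0.33, -1.73, 0, 0, 0, 0, 0.95, 0.33, -1.73, 0, 0, 0, 0, 0.95, 0.33, -1.73, 0, 0, 0, 0, 0, 0, 0]}}

```text
time_s: 11.0
position: [0.5633, 0.2404, 0.1561]
tool_rot: [[-0.837, 0.474, 0.273], [-0.221, 0.164, -0.961], [-0.501, -0.865, -0.033]]
ft_force: [-8.2, 0.2, 10.2]
grip_width: 0.0126
```

```bash
python3 - <<'E'
from h import *
s=st();loc(s)
E
```

```text
11.0 q [10.1 22.  94.6  8.1 33.9 79.2] p [0.5633 0.2404 0.1561] F [-8.2239  0.2099 10.2476] T [-0.4797  0.4533  1.4847] w 0.012643955004114263
can-frame tcp mm [ 0.98  0.01 11.72] bar -3.8 tilt 0.13 F [-1.5  2.9 12.7] T [0.48 0.59 1.44]
```

>>> {"name": "servo_tool", "arguments": {"rows": [0, -0.0008, -0.0003, 0.0015, 0, 0, 0, 0, -0.0009, -0.0003, 0.0015, 0, 0, 0, 0, 0, 0, 0, 0, 0, 0, 0, 0, 0, 0, 0, 0, 0]}}

```text
time_s: 11.33
position: [0.5621, 0.24, 0.1569]
tool_rot: [[-0.838, 0.472, 0.273], [-0.221, 0.164, -0.961], [-0.499, -0.866, -0.033]]
ft_force: [7.2, 7.1, -9.9]
grip_width: 0.0129
```

```bash
python3 - <<'E'
from h import *
s=st();loc(s)
E
```

```text
11.3333 q [10.1 21.9 94.6  8.1 34.1 79.2] p [0.5621 0.24   0.1569] F [ 7.1784  7.0966 -9.8898] T [ 0.3295 -0.4986  1.6104] w 0.012928788781174351
can-frame tcp mm [ 0.34  0.03 12.99] bar -3.8 tilt 0.01 F [  2.9   4.3 -13.1] T [ 0.93 -0.58  1.32]
```

>>> {"name": "servo_tool", "arguments": {"rows": [0, 0.0007, 0.0003, -0.0013, 0, 0, 0, 0, 0.0005, 0.0002, -0.0009, -0.5, -0.15, 0.9, 0, 0, 0, 0, 0, 0, 0, 1, 0, 0, 0, 0, 0, 0, 1, 0, 0, 0, 0, 0, 0, 1, 0, 0, 0, 0, 0, 0, 1, 0, 0, 0, 0, 0, 0, 1, 0, 0, 0, 0, 0, 0, 1, 0, 0, 0, 0, 0, 0]}}

```text
time_s: 12.08
position: [0.5629, 0.24, 0.1556]
tool_rot: [[-0.834, 0.472, 0.286], [-0.235, 0.164, -0.958], [-0.499, -0.866, -0.026]]
ft_force: [0.2, -0.7, -0.3]
grip_width: 0.0837
```

>>> {"name": "servo_tool", "arguments": {"rows": [1, -0.0024, -0.0008, 0.0043, 0, 0, 0, 1, -0.007, -0.0025, 0.013, 0, 0, 0, 1, -0.014, -0.005, 0.026, 0, 0, 0, 1, -0.014, -0.005, 0.026, 0, 0, 0, 1, -0.014, -0.005, 0.026, 0, 0, 0, 1, 0, 0, 0, 0, 0, 0, 1, 0, 0, 0, 0, 0, 0]}}

```text
time_s: 12.67
position: [0.5114, 0.2218, 0.2527]
tool_rot: [[-0.832, 0.475, 0.286], [-0.235, 0.165, -0.958], [-0.502, -0.864, -0.026]]
ft_force: [0.1, 0.2, 0.1]
grip_width: 0.0855
```

```bash
python3 - <<'E'
from h import *
s=st();loc(s);np.savez("w8.npz",p=s["position"],R=s["tool_rot"])
im3=env.get_image("wrist");cv2.imwrite("pics/w8.png",im3[:,:,::-1])
im=env.get_image("scene");im2=env.get_image("side")
cv2.imwrite("pics/c8.png",np.hstack([cv2.resize(im[150:220,300:370,::-1],None,fx=5.7,fy=5.7,interpolation=2),cv2.resize(im2[250:320,230:300,::-1],None,fx=5.7,fy=5.7,interpolation=2)]))
cv2.imwrite("pics/sc8.png",im[:,:,::-1])
E
```

```text
12.6667 q [ 8.8 10.2 93.5  7.1 46.7 79.1] p [0.5114 0.2218 0.2527] F [0.0576 0.1771 0.0695] T [-0.0875  0.2482 -0.0032] w 0.08547589646857533
can-frame tcp mm [  1.52  -0.47 122.94] bar -3.0 tilt 0.21 F [0.1 0.1 0. ] T [-0.    0.26 -0.  ]
```

View pics/w8.png

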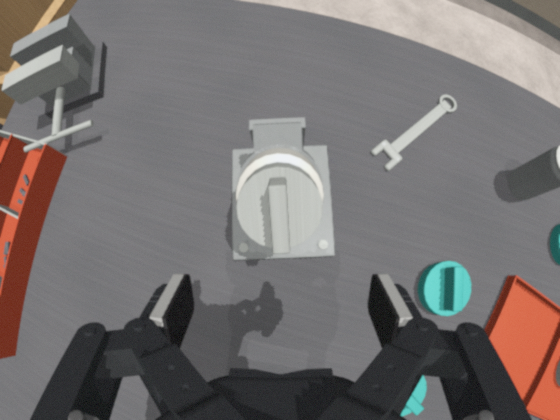

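View pics/c8.png

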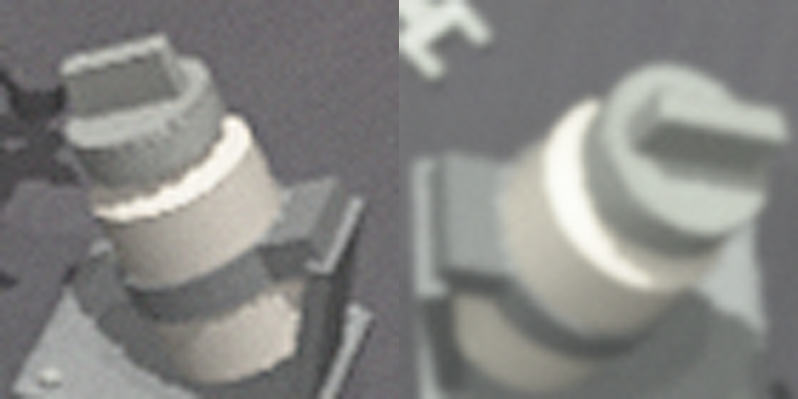

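View pics/sc8.png

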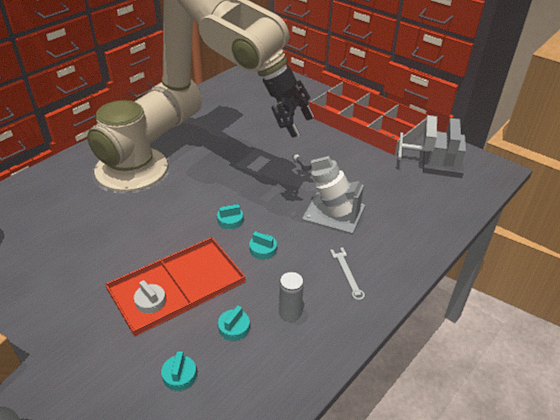

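```bash
python3 - <<'E'
from h import *
X,r=tri(ray("scene",300+117/5.7,150+58/5.7),ray("side",230+318/5.7,250+118/5.7));print(X,r,canR().T@(X-M))
z=np.load("w8.npz");s=dict(position=z["p"],tool_rot=z["R"])
C=canR()
for h in(32,36):
  print(h,[proj("wrist",M+C@np.array([x,0,h])/1e3,s).round(1) for x in(-28,0,28)],"disc",[proj("wrist",M+C@np.array([x,y,h-28])/1e3,s).round(1) for x,y in((0,36.5),(0,-36.5),(-36.5,0),(36.5,0))])
im=cv2.imread("pics/w8.png");cv2.imwrite("pics/w8c.png",cv2.resize(im[140:270,220:350],None,fx=4.5,fy=4.5,interpolation=2))
E
```

```text
[0.554  0.2382 0.1725] [np.float64(0.0014908180164122384), np.float64(0.0014908180164123314)] [0.0009 0.001  0.0306]
32 [array([281.6, 250.7]), array([279.7, 217.9]), array([277.8, 182.4])] disc [array([237.2, 208.7]), array([322.6, 204.5]), array([282. , 245.7]), array([277.5, 164.3])]
36 [array([281.6, 252.9]), array([279.7, 219.7]), array([277.7, 183.7])] disc [array([236.6, 210.2]), array([323.2, 206. ]), array([282. , 247.6]), array([277.4, 165.2])]
```

View pics/w8c.png

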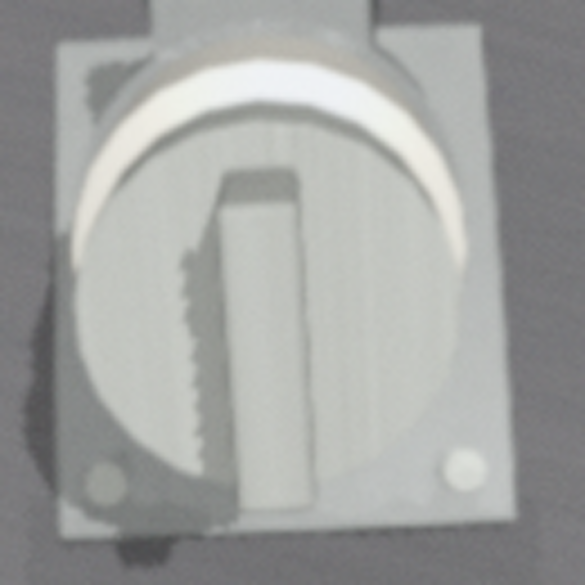

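```bash
python3 - <<'E'
from h import *
s=st();print(env.close_job())
E
```

```text
12.8167 q [ 8.8 10.5 93.6  7.1 46.7 79.1] p [0.5113 0.2218 0.2498] F [-0.0993 -0.1015 -0.1539] T [-0.0371  0.2398 -0.0124] w 0.08586579235754173
the job is handed in; nothing more can be done
None
```

I closed the canister and handed the job in at 12.8 s. The first metal cap I tried, from the tray compartment nearer the canister, was the one that fits. It dropped over the neck with its bar at 92° and turned clockwise to a hard stop.

**Cap at home:**
- **Stop:** the resisting torque rose to about 1.4 N m with the bar at about −2 to −4°, and the last wrist picture shows the bar along the canister's x axis.
- **Captive:** a trial pull of about 13 N moved the cap only 1.3 mm. I pushed it back and released it.

**Rest of the scene:** the other cap was never touched and still lies in its compartment. In the last scene picture the spray can, wrench and rod end look unmoved. The open gripper stands clear, with the wrist force near zero.

**Disagreement:** by my estimate of the rim's position, the cap seated with the tool about 4 mm farther out than expected. The final pictures put its height between about 1 mm low and 4 mm high. I took it as home because it went in well past the 12–15 mm short stop, met the hard stop and could not be pulled off. The 5 mm limit was not confirmed more closely than that.

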